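Pack out a plaster mould in its clamping frame

ROBOT

A 6-joint arm with a two-finger parallel gripper is mounted at the origin on a cart in front of the work surface, level with it; the furniture and walls round the work are solid. World frame = base frame: x ahead of the robot, y to its left, z up, the work surface at z = 0. Lengths are in m, angles in degrees, forces in N, time in s.
With the tool pointing down it reaches from about 0.3 to 0.75 m from the base axis. Payload 8.5 kg.
Tool frame: the origin (TCP) lies midway between the tips of the shut fingers; the grasp point (between the pads) lies 19 mm behind it (env.tcp_to_grasp is the z of the grasp point in the tool frame, in m); z points along the fingers, y is the line along which they close (so a half turn about z gives the same grasp; the last joint's range is limited). The gripper opens to 85 mm and grips with 20 to 120 N. Pads are 22 mm wide; open, the fingers measure 114 mm over their backs; the gripper's body (76 mm by 85 mm) begins 54 mm behind the grasp point. The pads swing forward as they close: fully open they stand 13 mm farther back than shut.
Start: joints at [-77.08, 21.807, 74.336, -0, 83.858, -12.336], TCP at [0.235, -0.497, 0.231] pointing down, gripper open.
Joint ranges: [-178.18, 178.18], [-50.72, 133.34], [12.68, 142.11], [-81.47, 261.47], [9.98, 163.14], [-165.26, 165.26]. Speed limits (degrees/s): [136.94, 136.94, 180, 180, 180, 180].

INTERFACE

Orientations are given as a 3x3 rotation matrix whose columns are the frame's x, y, z axes.
In Python, from rig import env, imaging, job, models gives the robot as it stands. The module is installed in compiled form; this text tells all that it offers.
- The arm moves only by the tool jog_arm, never from a script. Its argument "plan" is text: rows parted by semicolons, each of 7 numbers parted by spaces: the turn, a rotation vector about the tool's x, y, z in degrees, then the shift along the tool's x, y, z in cm, then the closure in counts, from 0 (fully open) to 255 (shut). In form: rx ry rz x y z claw; .... A call has 1 to 10 rows; each row shifts and turns the commanded pose from where the row before left it, along the tool's axes as they then stand; what a row does not reach is not made up. A row lasts 1/12 s, in which the tool goes at most 41.7 mm and 7.16 degrees, less where a joint would pass 70% of its speed; a pose out of reach is approached as far as the arm can. A call with a gripper value outside its range is refused whole. The fingers move at their own pace and stop on an object; "grip_force" is the grip in N (left out, the last holds). Time passes only in rows, so rows that do not move let the fingers close. It gives the time, the measured TCP pose, the force, the opening and the grip force at its end, in the units of the state.
- env.observe(): the state, without advancing time (a new reading comes with each control period).
- imaging.get_image(name): name is "side" or "top"; returns a dict with "pixels" (400x640x3 uint8, red, green, blue), "depth" (400x640 float32, m along the optical axis (not along the pixel's ray), 0 where there is no reading), "fov_y" (degrees; the focal length in pixels is half the picture's height over the tangent of half this angle, whatever the lens; pixels are square), "cx", "cy" (the principal point, pixels), "world_from_camera" (4x4, takes a point from camera to world coordinates). Camera axes: x right, y down, z forward; pixel columns grow to the right and rows downward; lengths in m; the calibration is good to about 2 mm. A picture is of the moment at which its call begins.
- job.close_job(): hands the job in; it is judged then, once.
Trained networks look in the newest picture that a camera, given by its name, has taken for a name from the list of things; names that differ only in an ending like _2 or _b are one class to them, and where a whole thing is asked for, a point or a joint stands for the part that bears it (a point fixed in the world has none). Each returns a list of dicts, best first, with "confidence" (0 to 1); they miss things now and then, are a little off and sometimes report something else, mostly with a low value. They report only what shows in the picture. A call takes as long as a camera call.
- models.outline_of(camera, query): "region" (400x640 bool, what is visible of it) and "bbox" ([centre column, centre row, width, height] in pixels, round what is visible of it).
- models.tip_of(camera, query): "at" ([column, row] in pixels: a listed point, or the origin of a listed thing).
The state is a dict: "time_s": time; "q": joint angles; "qvel": joint speeds; "joint_efforts": joint torques, N m; "position": TCP position; "tool_rot": TCP orientation; "ft_force": force on the tool from outside, world axes, zero at the start; "wrist_torque": the same for the moment, N m; "grip_width": finger opening in m; "gripper_force": force on a finger pad.
Only numpy, scipy, OpenCV 4.12 (cv2) and the standard library are available. Lean on these libraries where they do the work, as an engineer would, in place of code of your own. Each camera call takes 0.05 s, during which the arm holds its last target. There are 200 camera calls.

TASK

The plaster mould in the wooden clamping frame must be packed out before casting: try the packing boards from the rack in the gap between the mould and the sprung clamp board until you find one that slides in snugly, so that the springs grip it, and press it gently down until its crossbar rests on both rails. Feel your way and never force a board that jams, as plaster chips easily; hang the boards you do not use back in the rack, and leave the other things on the table alone.

Things in the scene. Friction and masses are not known exactly. Their poses are not given: they have to be found in the camera images.
- mould_frame: Wooden clamping frame, fixed, 124 (x) x 266 (y) mm, pose differs. Origin on the table between its rails; y along it: screw stop with black knob at the +y end, springs at the -y end. Rails along y: inner faces at x = +-48, outer at +-62, tops at z = 76 mm. Between them an immovable white two-part plaster mould, 90 x 100 mm, top at z = 70 mm, backed by the stop.
- gap_edge (a point): Point of the frame at its x = 0, y = -62, z = 76 mm (rail-top height), above the clamp board's face at rest. The gap opens from here towards +y (frame axes) to the mould's face: 8.5 to 18 mm wide, different each time. Top edges of both faces are rounded, radius 4 mm. A board is home when its origin is at this height, x = 0, crossbar on both rails, y along the frame's y (either way).
- spring_end (a point): Middle of the frame's outer face at its sprung end (frame y = -121, z = 42 mm). Inside, a brown clamp board slides on two rods: springs hold it on its stop with 2.5 N; it yields 3.6 mm towards -y (3.9 N), then is solid. A snug board takes 5 to 7 N to enter, then drags 1.5 to 3 N; a loose one does not drag; one over 3.6 mm thicker than the gap jams with its tip at most 25 mm below the rail tops.
- rack: Plywood rack, fixed, 124 (x) x 194 (y) x 89 mm, pose differs. Origin on the table under its middle. Three places at y = -60, 0, +60 mm: notches 28 mm wide at the bottom, 43 at the mouth, 13 deep, in the side rails (x = +-48 to +-62 mm), notch bottoms at z = 76 mm. A board hangs by its crossbar in a pair of notches, blade down between the rails, its y along the rack's y, origin at z = 76 mm.
- packer_12: Wooden packing board, 12 mm thick, yellow grip; loose, about 140 g, hangs in any of the rack's places. Origin: underside centre of its crossbar (124 x 16 x 14 mm, along x). Blade below: 80 mm wide (x), 12 mm thick (y), down to z = -60 mm, lowest 10 mm tapered to 6 mm. Grip block 28 (x) x 16 (y) mm, z = 14 to 50 mm: pinch across y.
- packer_15: Wooden packing board, 15 mm thick, green grip; loose, about 140 g, hangs in any of the rack's places. Origin: underside centre of its crossbar (124 x 16 x 14 mm, along x). Blade below: 80 mm wide (x), 15 mm thick (y), down to z = -60 mm, lowest 10 mm tapered to 9 mm. Grip block 28 (x) x 16 (y) mm, z = 14 to 50 mm: pinch across y.
- packer_18: Wooden packing board, 18 mm thick, red grip; loose, about 140 g, hangs in any of the rack's places. Origin: underside centre of its crossbar (124 x 16 x 14 mm, along x). Blade below: 80 mm wide (x), 18 mm thick (y), down to z = -60 mm, lowest 10 mm tapered to 12 mm. Grip block 28 (x) x 16 (y) mm, z = 14 to 50 mm: pinch across y.
- wood_rib: Bystander: flat kidney-shaped wooden rib, 83 x 52 x 8 mm. Origin: centre of its underside.
- cone_stopper: Bystander: small pale cone, 20 mm across, 39 mm high, standing behind the rack. Origin: centre of its underside.
- tape_roll: Bystander: roll of tape lying flat, 104 mm across, 25 mm high. Origin: centre of its underside.
- slip_trailer: Bystander: white rubber bulb with a needle, 34 mm across, 58 mm high, standing behind the frame. Origin: centre of its underside.

How it is judged:
By the outcome, as a careful person would: the job done as asked, in the order asked, and still so for the second after the job is handed in, with the robot touching nothing.
It also fails if it takes over 72 s, if anything falls off the work surface, if the arm or the gripper's body presses on something with over 40 N, if the wrist force passes 120 N, or if a joint passes its speed limit or range.

## Working session

There is one attempt and no reset: what is moved stays moved. The work goes in short steps, Python scripts to look and compute and a tool call to move; the robot and the scene stay as the last step left them, time stands still between calls to the robot, and variables do not carry over. Pictures are saved under pics/ and viewed, at most 10 in all, crops included, and the job is handed in when it is done.

Besides the shell and the picture viewer there is one more tool, called after "Request:" by a JSON object that holds its "fn" and its "kwargs", one argument or row to a line. jog_arm: Moves the arm, as the interface text tells. Its arguments: {"type":"object","properties":{"plan":{"type":"string"},"grip_force":{"type":"number"}},"required":["plan"]}

```bash
mkdir -p pics; cat > h.py <<'E'
import numpy as np,cv2
from rig import env,imaging,job,models
def cam(n):
    d=imaging.get_image(n);d['f']=200/np.tan(np.radians(d['fov_y']/2));return d
def pts(d,region=None):
    z=d['depth'];v,u=np.nonzero((z>0) if region is None else (region&(z>0)))
    Z=z[v,u];c=np.stack([(u-d['cx'])*Z/d['f'],(v-d['cy'])*Z/d['f'],Z,np.ones_like(Z)])
    return (d['world_from_camera']@c)[:3].T
def ray(d,u,v,zw):
    T=d['world_from_camera'];r=T[:3,:3]@np.array([(u-d['cx'])/d['f'],(v-d['cy'])/d['f'],1]);o=T[:3,3]
    return o+r*(zw-o[2])/r[2]
def st():
    s=env.observe();np.set_printoptions(precision=4,suppress=True)
    print(s['time_s'],s['position'],np.array(s['tool_rot']).tolist(),s['ft_force'],s['grip_width'],s['gripper_force'])
E
python3 - <<'E'
from h import *
st();print(env.tcp_to_grasp)
for n in('top','side'):
    d=cam(n);cv2.imwrite(f'pics/{n}0.png',d['pixels'][:,:,::-1]);print(n,d['fov_y'],d['world_from_camera'])
    for q in['mould_frame','rack','packer_12','packer_15','packer_18']:
        for o in models.outline_of(n,q)[:2]:
            p=pts(d,o['region']);print(q,round(o['confidence'],2),np.round(o['bbox']),np.median(p,0),p.max(0),p.min(0))
    for q,z in[('mould_frame',0),('gap_edge',.076),('spring_end',.042),('rack',0),('packer_12',.076),('packer_15',.076),('packer_18',.076)]:
        for o in models.tip_of(n,q)[:1]: print('tip',q,round(o['confidence'],2),o['at'],ray(d,*o['at'],z))
E
```

```text
0.0 [ 0.2346 -0.4971  0.2307] [[0.9044147288227704, 0.4266542896673566, -0.00033970116031743585], [0.4266542960517714, -0.904413550234826, 0.0014972682475592474], [0.00033158558818227547, -0.0014990864155144175, -0.9999988213947636]] [ 0.4292  1.1896 -0.3667] 0.08515092925508141 0.0
-0.0187
top 56.796566151212176 [[ 0.0055 -0.9972  0.0747  0.482 ]
 [-0.9997 -0.0036  0.0261 -0.0547]
 [-0.0258 -0.0749 -0.9969  1.0333]
 [ 0.      0.      0.      1.    ]]
mould_frame 0.7 [256. 216. 118.  60.] [0.5192 0.1336 0.0681] [0.6021 0.3239 0.0806] [ 0.4411 -0.0139 -0.0037]
rack 0.96 [376. 200.  84.  62.] [ 0.5649 -0.1616  0.0147] [ 0.6364 -0.0642  0.0932] [ 0.4854 -0.2941 -0.002 ]
packer_12 0.84 [372. 196.  16.  43.] [ 0.5594 -0.1653  0.0891] [ 0.6207 -0.1528  0.1277] [ 0.5025 -0.1892  0.0111]
packer_12 0.67 [353. 196.  14.  52.] [ 0.5642 -0.1076  0.0898] [ 0.6443 -0.0921  0.129 ] [ 0.5073 -0.1283  0.0029]
packer_15 0.84 [372. 196.  16.  43.] [ 0.5594 -0.1653  0.0891] [ 0.6207 -0.1528  0.1277] [ 0.5025 -0.1892  0.0111]
packer_15 0.67 [353. 196.  14.  52.] [ 0.5642 -0.1076  0.0898] [ 0.6443 -0.0921
[... 1562 characters left out ...]
0.0874] [ 0.6093 -0.2042  0.1287] [ 0.4944 -0.2541  0.0574]
packer_18 0.87 [309. 181.  52.  36.] [ 0.5654 -0.1013  0.083 ] [ 0.6343 -0.0738  0.1283] [ 0.5013 -0.26    0.0008]
packer_18 0.81 [319. 152.  43.  23.] [ 0.5414 -0.216   0.0874] [ 0.6093 -0.2042  0.1287] [ 0.4944 -0.2541  0.0574]
tip mould_frame 0.65 [333.5, 267.4] [0.5246 0.1194 0.    ]
tip gap_edge 0.79 [330.2, 222.2] [0.5292 0.0572 0.076 ]
tip spring_end 0.95 [325.9, 218.7] [ 0.5356 -0.0028  0.042 ]
tip rack 0.87 [312.1, 195.5] [ 0.5641 -0.1652  0.    ]
tip packer_12 0.74 [320.3, 160.8] [ 0.5406 -0.2148  0.076 ]
tip packer_15 0.74 [320.3, 160.8] [ 0.5406 -0.2148  0.076 ]
tip packer_18 0.74 [320.3, 160.8] [ 0.5406 -0.2148  0.076 ]
```

View pics/top0.png

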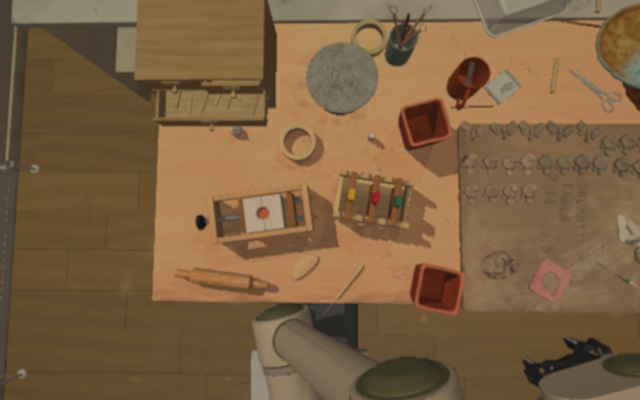

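View pics/side0.png

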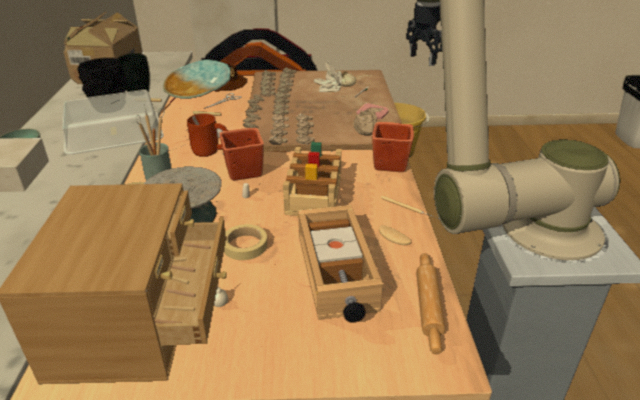

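```bash
python3 - <<'E'
from h import *
for n in('top','side'):
    d=cam(n)
    P=pts(d);z=P[:,2]
    for nm,lo,hi,x0,x1,y0,y1,sz in[('frame',.070,.084,.40,.64,-.04,.27,(.124,.266)),('rack',.080,.098,.46,.66,-.30,-.045,(.124,.194))]:
        m=(z>lo)&(z<hi)&(P[:,0]>x0)&(P[:,0]<x1)&(P[:,1]>y0)&(P[:,1]<y1)
        r=cv2.minAreaRect(np.float32(P[m][:,:2]*1000));print(n,nm,m.sum(),r,np.median(z[m]))
    # grips
    m=(z>.118)&(z<.14)&(P[:,0]>.46)&(P[:,0]<.66)&(P[:,1]>-.30)&(P[:,1]<-.045)
    G=P[m];
    for a,b in[(-.14,-.07),(-.2,-.14),(-.28,-.2)]:
        g=G[(G[:,1]>a)&(G[:,1]<b)]
        if len(g):print(n,'grip',len(g),g.mean(0),g.min(0),g.max(0))
    im=d['pixels'][:,:,::-1]
    c=im[175:250,190:420] if n=='top' else im[135:325,270:390]
    k=3.4 if n=='top' else 3
    cv2.imwrite(f'pics/{n}c.png',cv2.resize(c,None,fx=k,fy=k,interpolation=cv2.INTER_CUBIC))
    # mould white px
    px=d['pixels'].astype(int);w=(px.min(2)>150)
    zz=d['depth']
    Q=pts(d,w&(zz>0));m=(Q[:,2]>.062)&(Q[:,2]<.078)&(Q[:,0]>.45)&(Q[:,0]<.6)&(Q[:,1]>0)&(Q[:,1]<.25)
    print('mould',m.sum(),cv2.minAreaRect(np.float32(Q[m][:,:2]*1000)),np.median(Q[m],0))
E
```

```text
top frame 1997 ((521.0372924804688, 129.40985107421875), (124.04546356201172, 266.8069763183594), 8.014421463012695) 0.0744044958537603
top rack 1150 ((559.685546875, -167.6842041015625), (193.8314971923828, 125.81200408935547), 81.0850601196289) 0.0885780126848641
top grip 74 [ 0.56746058 -0.1082837   0.12479008] [ 0.55340093 -0.1178185   0.11898161] [ 0.58045494 -0.10050003  0.12896653]
top grip 78 [ 0.55972845 -0.16784596  0.12456199] [ 0.54586351 -0.17698235  0.11894043] [ 0.57368493 -0.15927014  0.1281971 ]
top grip 81 [ 0.55204974 -0.22345424  0.12505545] [ 0.53867037 -0.23333825  0.11806606] [ 0.56621525 -0.21528514  0.12925714]
mould 0 ((0.0, 0.0), (0.0, 0.0), 0.0) [nan nan nan]
side frame 2738 ((520.408935546875, 131.3883514404297), (124.98609924316406, 270.0246276855469), 7.763782978057861) 0.07506339006278162
side rack 1064 ((559.338623046875, -165.23001098632812), (199.92343139648438, 125.40563201904297), 81.56082916259766) 0.08861975802217437
side grip 73 [ 0.56672254 -0.10304473  0.12394731] [ 0.55251314 -0.11700056  0.11804051] [ 0.58155792 -0.09458476  0.12895224]
side grip 64 [ 0.55857812 -0.16290618  0.12444834] [ 0.54553656 -0.17507653  0.11812203] [ 0.57326152 -0.15526161  0.12815966]
side grip 59 [ 0.5516539  -0.21849075  0.12409729] [ 0.53841827 -0.23043721  0.11851919] [ 0.56458257 -0.20998385  0.12869268]
mould 885 ((522.0193481445312, 122.53166198730469), (85.3786392211914, 97.19511413574219), 7.5622968673706055) [0.52147125 0.12803632 0.07050294]
  return _methods._mean(a, axis=axis, dtype=dtype,
  ret = um.true_divide(
```

View pics/topc.png

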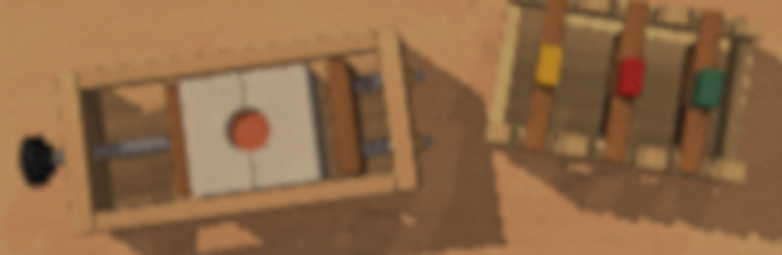

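```bash
python3 - <<'E'
from h import *
a=np.radians(7.9);ex=np.array([np.cos(a),np.sin(a)]);ey=np.array([-np.sin(a),np.cos(a)]);O=np.array([.5222,.1187])
for n in('top','side'):
    d=cam(n);T=np.linalg.inv(d['world_from_camera'])
    ys=np.arange(-124,150,2);acc=0
    for x in list(range(-36,-18,3))+list(range(20,37,3)):
        p=O+ex*x/1e3+np.outer(ys/1e3,ey);q=np.c_[p,np.full(len(p),.070),np.ones(len(p))]@T.T
        u=np.float32(q[:,0]/q[:,2]*d['f']+d['cx']);v=np.float32(q[:,1]/q[:,2]*d['f']+d['cy'])
        acc=acc+cv2.remap(np.float32(d['pixels']),u[None],v[None],cv2.INTER_CUBIC)[0]
    acc/=12
    print(n,' '.join(f'{y}:{int(c[0])},{int(c[2])}' for y,c in zip(ys,acc)))
E
```

```text
top -124:113,51 -122:140,66 -120:166,79 -118:177,83 -116:179,84 -114:178,83 -112:178,84 -110:173,83 -108:157,80 -106:132,74 -104:111,70 -102:103,68 -100:100,66 -98:98,65 -96:96,63 -94:94,61 -92:93,60 -90:91,59 -88:85,56 -86:75,48 -84:69,38 -82:79,33 -80:99,35 -78:114,39 -76:122,42 -74:125,43 -72:126,43 -70:127,44 -68:125,44 -66:121,46 -64:116,50 -62:115,54 -60:113,55 -58:104,54 -56:89,53 -54:79,55 -52:88,66 -50:117,86 -48:150,110 -46:171,125 -44:180,131 -42:180,132 -40:180,131 -38:179,131 -36:179,131 -34:179,131 -32:179,131 -30:179,131 -28:179,130 -26:179,130 -24:179,130 -22:179,130 -20:178,129 -18:178,129 -16:178,129 -14:178,129 -12:178,129 -10:178,129 -8:177,129 -6:177,129 -4:176,127 -2:170,123 0:162,117 2:160,115 4:167,121 6:174,126 8:178,129 10:178,129 12:178,129 14:178,129 16:179,130 18:179,130 20:179,129 22:178,130 24:178,130 26:178,129 28:178,129 30:178,129 32:178,129 34:178,129 36:178,129 38:178,129 40:178,130 42:179,130 44:179,131 46:177,128 48:166,117 50:148,94 52:130,66 54:123,46 56:122,40 58:124,42 60:126,47 62:125,52 64:125,57 66:125,59 68:125,60 70:125,60 72:125,60 74:1
[... 1199 characters left out ...]
0,157 18:210,157 20:211,157 22:210,157 24:210,157 26:210,157 28:210,157 30:209,157 32:209,156 34:209,156 36:210,156 38:210,156 40:210,156 42:210,157 44:210,158 46:210,157 48:207,154 50:194,145 52:176,132 54:160,121 56:148,105 58:141,82 60:140,59 62:141,45 64:142,40 66:144,41 68:145,44 70:139,41 72:125,37 74:112,34 76:106,32 78:105,31 80:106,31 82:108,33 84:107,33 86:103,30 88:101,30 90:100,30 92:100,31 94:101,32 96:101,32 98:98,31 100:96,31 102:94,32 104:93,31 106:91,30 108:91,32 110:91,32 112:91,31 114:94,32 116:97,34 118:103,38 120:121,50 122:155,68 124:190,86 126:205,92 128:206,92 130:207,92 132:210,94 134:212,95 136:210,94 138:196,88 140:172,77 142:157,70 144:154,69 146:158,72 148:163,73
```

Request:
{"fn": "jog_arm", "kwargs": {
  "plan": "0 0 6.65 0 0 0 135;0 0 6.65 0 0 0 135;0 0 6.65 0 0 0 135;0 0 6.65 0 0 0 135;0 0 6.65 0 0 0 135;0 0 0 2.3 -2.6 0 135;0 0 0 2.3 -2.6 0 135;0 0 0 2.3 -2.6 0 135;0 0 0 2.3 -2.6 0 135;0 0 0 2.3 -2.6 0 135",
  "grip_force": 40
}}

```text
time_s: 2.33
position: [0.3676, -0.3835, 0.2314]
tool_rot: [[0.99, -0.139, 0.0], [-0.139, -0.99, -0.0], [0.0, 0.0, -1.0]]
ft_force: [1.0, -0.4, -0.0]
grip_width: 0.0399
gripper_force: 0.0
```

Request:
{"fn": "jog_arm", "kwargs": {
  "plan": "0 0 0 2.3 -2.6 0.4 135;0 0 0 2.3 -2.6 0.4 135;0 0 0 2.3 -2.6 0.4 135;0 0 0 2.3 -2.6 0.4 135;0 0 0 2.3 -2.6 0.4 135;0 0 0 2.3 -2.6 0.4 135;0 0 0 2.3 -2.6 0.4 135;0 0 0 0 0 0 135;0 0 0 0 0 0 135"
}}

```text
time_s: 3.08
position: [0.5522, -0.2255, 0.2028]
tool_rot: [[0.991, -0.136, -0.001], [-0.136, -0.991, 0.0], [-0.001, -0.0, -1.0]]
ft_force: [0.0, -0.0, 0.4]
grip_width: 0.0401
gripper_force: 0.0
```

```bash
cat >> h.py <<'E'
def go(x,y,z,yaw):
    s=env.observe();R=np.array(s['tool_rot']);p=np.array(s['position'])
    cy,sy=np.cos(np.radians(yaw)),np.sin(np.radians(yaw))
    Rt=np.array([[cy,sy,0],[sy,-cy,0],[0,0,-1]])
    print('turn',np.degrees(cv2.Rodrigues(R.T@Rt)[0].ravel()),'shift cm before turn',R.T@(np.array([x,y,z])-p)*100,'after',Rt.T@(np.array([x,y,z])-p)*100)
E
python3 - <<'E'
from h import *
st();go(.552,-.2225,.2,-8)
d=cam('side')
im=d['pixels'][100:230,260:390,::-1];cv2.imwrite('pics/s1.png',cv2.resize(im,None,fx=4,fy=4,interpolation=cv2.INTER_CUBIC))
E
```

```text
3.0833 [ 0.5522 -0.2255  0.2028] [[0.990680424797456, -0.13620506240797714, -0.0006905777082438894], [-0.13620483003692946, -0.9906806271214659, 0.00037325705657806476], [-0.0007349814577645774, -0.0002757184399907798, -0.9999996918907518]] [ 0.0001 -0.0384  0.4064] 0.04012116765549623 0.0
turn [-0.0157  0.0421  0.1717] shift cm before turn [-0.0586 -0.2952  0.2766] after [-0.0597 -0.2951  0.2765]
```

View pics/s1.png

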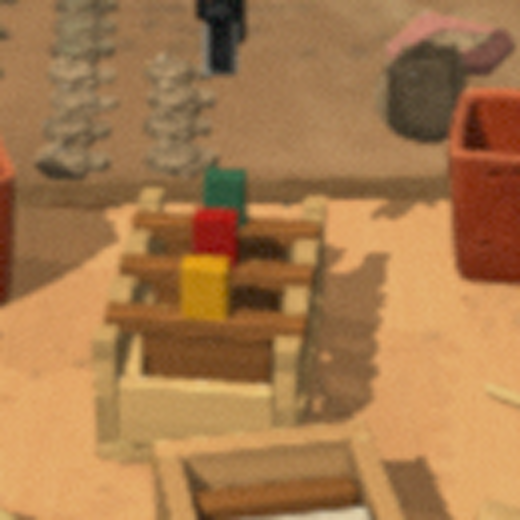

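Side view: fingers at crop (220,50) hang directly above the green grip (224,190); boards are all hanging straight. Descend.

Request:
{"fn": "jog_arm", "kwargs": {
  "plan": "0 0 0 0 -0.25 2.5 135;0 0 0 0 0 2.5 135;0 0 0 0 0 2.0 135;0 0 0 0 0 1.5 135;0 0 0 0 0 1.2 135;0 0 0 0 0 0.6 135;0 0 0 0 0 0.5 135;0 0 0 0 0 0 135"
}}

```text
time_s: 3.8
position: [0.5512, -0.2249, 0.095]
tool_rot: [[0.99, -0.14, -0.001], [-0.14, -0.99, 0.0], [-0.001, -0.0, -1.0]]
ft_force: [0.1, -0.5, 0.9]
grip_width: 0.0401
gripper_force: 0.0
```

Request:
{"fn": "jog_arm", "kwargs": {
  "plan": "0 0 0 0 0 0 255;0 0 0 0 0 0 255;0 0 0 0 0 0 255;0 0 0 0 0 0 255;0 0 0 0 0 0 255;0 0 0 0 0 0 255",
  "grip_force": 60
}}

```text
time_s: 4.3
position: [0.552, -0.2246, 0.0963]
tool_rot: [[0.99, -0.139, 0.001], [-0.139, -0.99, -0.001], [0.002, 0.001, -1.0]]
ft_force: [-1.2, -0.1, 6.6]
grip_width: 0.0153
gripper_force: 59.2
```

Request:
{"fn": "jog_arm", "kwargs": {
  "plan": "0 0 0 0 0 -0.5 255;0 0 0 0 0 -1 255;0 0 0 0 0 -2 255;0 0 0 0 0 -2.5 255;0 0 0 0 0 -2.5 255;0 0 0 0 0 -2 255;0 0 0 0 0 -1 255;0 0 0 0 0 0 255;0 0 0 0 0 0 255"
}}

```text
time_s: 5.05
position: [0.5515, -0.2242, 0.2099]
tool_rot: [[0.99, -0.139, -0.0], [-0.139, -0.99, 0.0], [-0.001, -0.0, -1.0]]
ft_force: [0.4, 0.9, -1.8]
grip_width: 0.015
gripper_force: 58.5
```

```bash
python3 - <<'E'
from h import *
st();go(.5312,.0645,.205,7.9)
for n in('top','side'):
    d=cam(n);P=pts(d)
    h=cv2.cvtColor(d['pixels'],cv2.COLOR_RGB2HSV)
    g=(h[:,:,0]>60)&(h[:,:,0]<95)&(h[:,:,1]>90)
    Q=pts(d,g);m=(np.abs(Q[:,0]-.552)<.03)&(np.abs(Q[:,1]+.225)<.03)&(Q[:,2]>.1);print(n,m.sum(),Q[m].mean(0) if m.any() else'',Q[m].max(0) if m.any() else '')
    m=(np.abs(P[:,0]-.552)<.08)&(np.abs(P[:,1]+.225)<.024)&(P[:,2]>.172)&(P[:,2]<.203)
    if m.sum()>5:
        print(n,m.sum(),cv2.minAreaRect(np.float32(P[m][:,:2]*1000)),np.percentile(P[m][:,2],[5,50,95]))
E
```

```text
5.05 [ 0.5515 -0.2242  0.2099] [[0.9902901386259136, -0.13901515944139534, -0.00047622027705813893], [-0.13901502058429382, -0.9902902230347999, 0.0003133905468754671], [-0.0005151623212228428, -0.00024414579649147995, -0.9999998375002932]] [ 0.362   0.9197 -1.8077] 0.015003131461184836 58.46308171749115
turn [ -0.018    0.0274 -15.8909] shift cm before turn [ -6.0225 -28.3043   0.4966] after [  1.9573 -28.8718   0.4866]
top 0  
top 82 ((520.4571533203125, -219.3409423828125), (15.914953231811523, 42.84699630737305), 82.38567352294922) [0.174  0.2009 0.2028]
side 3 [ 0.5413 -0.1993  0.2906] [ 0.5539 -0.1952  0.3585]
side 490 ((550.3079223632812, -219.5117645263672), (23.816650390625, 123.56046295166016), 83.47373962402344) [0.1743 0.192  0.2024]
```

Request:
{"fn": "jog_arm", "kwargs": {
  "plan": "0 0 0 0 0 -1.5 255;0 0 0 0 0 -1.5 255;0 0 0 0 -1 -1 255;0 0 0 -0.6 -2 0 255;0 0 0 -0.9 -3.5 0 255;0 0 0 -0.9 -3.5 0 255;0 0 0 -0.9 -3.5 0 255;0 0 0 -0.9 -3.5 0 255;0 0 0 -0.9 -3.5 0 255;0 0 0 -0.9 -3.5 0 255"
}}

```text
time_s: 5.98
position: [0.5247, 0.024, 0.2495]
tool_rot: [[0.99, -0.139, -0.002], [-0.139, -0.99, 0.001], [-0.002, -0.0, -1.0]]
ft_force: [1.0, -0.5, -1.5]
grip_width: 0.0152
gripper_force: 58.6
```

Request:
{"fn": "jog_arm", "kwargs": {
  "plan": "0 0 -3 0 -2.5 0 255;0 0 -5 0 -1.5 0 255;0 0 -5 0 0 0 255;0 0 -2.9 0 0 0 255;0 0 0 0 0 2 255;0 0 0 0 0 2 255;0 0 0 0 0 0 255;0 0 0 0 0 0 255"
}}

```text
time_s: 6.65
position: [0.5298, 0.0619, 0.2096]
tool_rot: [[0.99, 0.138, -0.003], [0.138, -0.99, 0.0], [-0.003, -0.001, -1.0]]
ft_force: [-0.5, -0.2, -0.9]
grip_width: 0.0149
gripper_force: 58.6
```

```bash
python3 - <<'E'
from h import *
st();go(.5300,.0635,.18,7.9)
for n in('top','side'):
    d=cam(n);P=pts(d);s=env.observe();p=s['position']
    m=(np.hypot(P[:,0]-p[0],P[:,1]-p[1])<.075)&(P[:,2]>p[2]-.013)&(P[:,2]<p[2]-.001)
    if m.sum()>5: print(n,m.sum(),cv2.minAreaRect(np.float32(P[m][:,:2]*1000)),np.percentile(P[m][:,2],[5,50,95]))
    r=d['pixels'][180:250,230:330] if n=='top' else d['pixels'][150:280,270:390]
    cv2.imwrite(f'pics/{n}2.png',cv2.resize(r[:,:,::-1],None,fx=4.5,fy=4.5,interpolation=cv2.INTER_CUBIC))
E
```

```text
6.65 [0.5298 0.0619 0.2096] [[0.9904528177051837, 0.13782078552062582, -0.002940574491423822], [0.137822717895038, -0.9904568052971097, 0.00046397485723431167], [-0.0028485666372279526, -0.0008648231732729343, -0.9999955688646788]] [-0.4866 -0.2436 -0.8673] 0.014934205657019941 58.59037935733795
turn [-0.0495  0.1632  0.0218] shift cm before turn [ 0.0477 -0.1567  2.9554] after [ 0.0392 -0.1593  2.9554]
side 356 ((529.1519165039062, 64.64564514160156), (124.59760284423828, 23.19810676574707), 7.46199369430542) [0.1991 0.2039 0.2064]
```

View pics/side2.png

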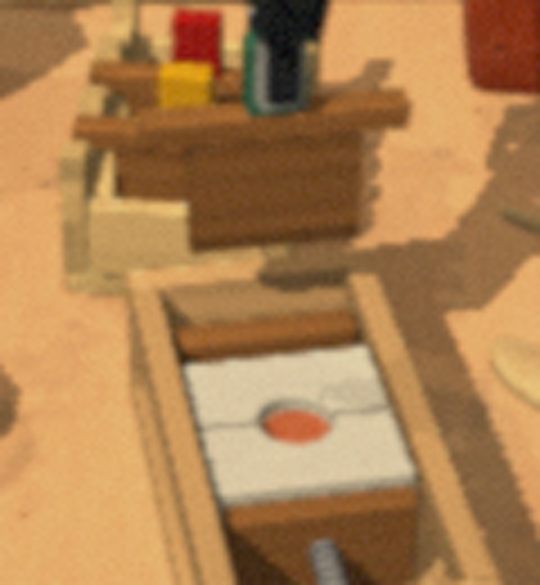

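Side view: green board held level and square above the gap, bar (crop 80–405, row 110) aligned with the frame. Going down by feel.

Request:
{"fn": "jog_arm", "kwargs": {
  "plan": "0 0 0 0.05 -0.15 1 255;0 0.16 0 0 0 1.5 255;0 0 0 0 0 1.5 255;0 0 0 0 0 1 255;0 0 0 0 0 0.3 255;0 0 0 0 0 0 255"
}}

```text
time_s: 7.25
position: [0.531, 0.063, 0.1576]
tool_rot: [[0.99, 0.137, 0.003], [0.137, -0.991, 0.0], [0.003, -0.0, -1.0]]
ft_force: [-0.2, -0.3, -0.6]
grip_width: 0.0153
gripper_force: 58.8
```

Request:
{"fn": "jog_arm", "kwargs": {
  "plan": "0 0 0 0 0 0.2 255;0 0 0 0 0 0.2 255;0 0 0 0 0 0.2 255;0 0 0 0 0 0 255;0 0 0 0 0 0 255"
}}

```text
time_s: 7.67
position: [0.5309, 0.0629, 0.1515]
tool_rot: [[0.99, 0.138, 0.003], [0.138, -0.99, 0.0], [0.003, 0.0, -1.0]]
ft_force: [-0.7, -0.1, -2.2]
grip_width: 0.0148
gripper_force: 58.8
```

Request:
{"fn": "jog_arm", "kwargs": {
  "plan": "0 0 0 0 0 0.2 255;0 0 0 0 0 0.2 255;0 0 0 0 0 0 255;0 0 0 0 0 0 255"
}}

```text
time_s: 8.0
position: [0.5308, 0.0629, 0.1472]
tool_rot: [[0.99, 0.138, 0.002], [0.138, -0.99, 0.0], [0.003, -0.0, -1.0]]
ft_force: [-0.0, 1.1, -2.0]
grip_width: 0.0152
gripper_force: 58.8
```

Request:
{"fn": "jog_arm", "kwargs": {
  "plan": "0 0 0 0 0 0.2 255;0 0 0 0 0 0.2 255;0 0 0 0 0 0 255;0 0 0 0 0 0 255"
}}

```text
time_s: 8.33
position: [0.5308, 0.0629, 0.1432]
tool_rot: [[0.99, 0.138, 0.002], [0.138, -0.99, 0.0], [0.002, -0.0, -1.0]]
ft_force: [0.4, -0.9, -2.6]
grip_width: 0.0151
gripper_force: 58.8
```

Request:
{"fn": "jog_arm", "kwargs": {
  "plan": "0 0 0 0 0 0.2 255;0 0 0 0 0 0.15 255;0 0 0 0 0 0 255;0 0 0 0 0 0 255"
}}

```text
time_s: 8.67
position: [0.5309, 0.0628, 0.1398]
tool_rot: [[0.99, 0.138, 0.003], [0.138, -0.99, 0.0], [0.003, 0.0, -1.0]]
ft_force: [0.7, -1.2, -1.6]
grip_width: 0.0151
gripper_force: 58.8
```

Request:
{"fn": "jog_arm", "kwargs": {
  "plan": "0 0 0 0 0 0.15 255;0 0 0 0 0 0.1 255;0 0 0 0 0 0 255;0 0 0 0 0 0 255"
}}

```text
time_s: 9.0
position: [0.5313, 0.0626, 0.1377]
tool_rot: [[0.99, 0.138, 0.004], [0.138, -0.99, -0.0], [0.004, 0.001, -1.0]]
ft_force: [0.9, -2.7, 2.6]
grip_width: 0.0151
gripper_force: 59.4
```

Request:
{"fn": "jog_arm", "kwargs": {
  "plan": "0 0 0 0 0.1 0 255;0 0 0 0 0 0 255;0 0 0 0 0 0 255"
}}

```text
time_s: 9.25
position: [0.5312, 0.0621, 0.1374]
tool_rot: [[0.991, 0.137, 0.003], [0.137, -0.991, 0.001], [0.003, -0.0, -1.0]]
ft_force: [0.1, 0.3, 2.7]
grip_width: 0.0149
gripper_force: 59.4
```

Request:
{"fn": "jog_arm", "kwargs": {
  "plan": "0 0 0 0 0 0.1 255;0 0 0 0 0 0.1 255;0 0 0 0 0 0 255;0 0 0 0 0 0 255"
}}

```text
time_s: 9.58
position: [0.5309, 0.062, 0.1349]
tool_rot: [[0.99, 0.138, 0.002], [0.138, -0.99, 0.001], [0.002, -0.0, -1.0]]
ft_force: [0.6, 0.2, -1.9]
grip_width: 0.015
gripper_force: 58.8
```

Request:
{"fn": "jog_arm", "kwargs": {
  "plan": "0 0 0 0 0 0.15 255;0 0 0 0 0 0.15 255;0 0 0 0 0 0 255;0 0 0 0 0 0 255"
}}

```text
time_s: 9.92
position: [0.5308, 0.062, 0.1319]
tool_rot: [[0.99, 0.138, 0.002], [0.138, -0.99, 0.001], [0.002, -0.0, -1.0]]
ft_force: [1.4, -0.5, -2.4]
grip_width: 0.015
gripper_force: 58.7
```

Request:
{"fn": "jog_arm", "kwargs": {
  "plan": "0 0 0 0 0 0.2 255;0 0 0 0 0 0.2 255;0 0 0 0 0 0.2 255"
}}

```text
time_s: 10.17
position: [0.531, 0.062, 0.1262]
tool_rot: [[0.99, 0.138, 0.003], [0.138, -0.99, 0.001], [0.003, -0.0, -1.0]]
ft_force: [0.7, 0.7, 0.6]
grip_width: 0.0151
gripper_force: 59.0
```

Request:
{"fn": "jog_arm", "kwargs": {
  "plan": "0 0 0 0 0 0.3 255;0 0 0 0 0 0.3 255;0 0 0 0 0 0.3 255"
}}

```text
time_s: 10.42
position: [0.531, 0.062, 0.117]
tool_rot: [[0.991, 0.137, 0.003], [0.137, -0.991, 0.001], [0.003, -0.0, -1.0]]
ft_force: [0.1, 1.4, 0.8]
grip_width: 0.0154
gripper_force: 59.0
```

Request:
{"fn": "jog_arm", "kwargs": {
  "plan": "0 0 0 0 0 0.3 255;0 0 0 0 0 0.3 255;0 0 0 0 0 0.3 255"
}}

```text
time_s: 10.67
position: [0.531, 0.062, 0.1079]
tool_rot: [[0.99, 0.138, 0.002], [0.138, -0.99, 0.001], [0.003, -0.0, -1.0]]
ft_force: [-0.4, 0.7, 0.9]
grip_width: 0.0153
gripper_force: 59.0
```

Request:
{"fn": "jog_arm", "kwargs": {
  "plan": "0 0 0 0 0 0.3 255;0 0 0 0 0 0.3 255;0 0 0 0 0 0.3 255"
}}

```text
time_s: 10.92
position: [0.5311, 0.062, 0.099]
tool_rot: [[0.99, 0.138, 0.003], [0.138, -0.99, 0.0], [0.003, -0.0, -1.0]]
ft_force: [0.2, 1.2, 1.2]
grip_width: 0.0151
gripper_force: 59.1
```

Request:
{"fn": "jog_arm", "kwargs": {
  "plan": "0 0 0 0 0 0.1 255;0 0 0 0 0 0.1 255;0 0 0 0 0 0.05 255;0 0 0 0 0 0 255"
}}

```text
time_s: 11.25
position: [0.5311, 0.062, 0.0967]
tool_rot: [[0.99, 0.138, 0.003], [0.138, -0.99, 0.0], [0.003, -0.0, -1.0]]
ft_force: [0.7, 1.5, -2.2]
grip_width: 0.0152
gripper_force: 58.9
```

Request:
{"fn": "jog_arm", "kwargs": {
  "plan": "0 0 0 0 0 0.1 255;0 0 0 0 0 0.05 255;0 0 0 0 0 0 255"
}}

```text
time_s: 11.5
position: [0.5312, 0.062, 0.0963]
tool_rot: [[0.99, 0.138, 0.004], [0.138, -0.99, 0.0], [0.004, 0.0, -1.0]]
ft_force: [-2.2, 1.7, 8.8]
grip_width: 0.0152
gripper_force: 60.3
```

Request:
{"fn": "jog_arm", "kwargs": {
  "plan": "0 0 0 0 0 0.1 255;0 0 0 0 0 0.05 255;0 0 0 0 0 0 255"
}}

```text
time_s: 11.75
position: [0.5313, 0.062, 0.0962]
tool_rot: [[0.99, 0.138, 0.005], [0.138, -0.99, 0.0], [0.005, 0.001, -1.0]]
ft_force: [-7.2, 1.1, 22.5]
grip_width: 0.0153
gripper_force: 62.3
```

Request:
{"fn": "jog_arm", "kwargs": {
  "plan": "0 0 0 0 0 -0.1 255;0 0 0 0 0 -0.1 255;0 0 0 0 0 0 200;0 0 0 0 0 0 150;0 0 0 0 0 0 135;0 0 0 0 0 0 135"
}}

```text
time_s: 12.25
position: [0.5311, 0.0619, 0.0956]
tool_rot: [[0.991, 0.137, 0.002], [0.137, -0.991, 0.0], [0.002, -0.0, -1.0]]
ft_force: [0.6, 0.0, -0.1]
grip_width: 0.0403
gripper_force: 0.0
```

Request:
{"fn": "jog_arm", "kwargs": {
  "plan": "0 0 0 0 0 -0.5 135;0 0 0 0 0 -1 135;0 0 0 0 0 -2 135;0 0 0 0 0 -3 135;0 0 0 0 0 -3 135;0 0 0 0 0 -3 135;0 0 0 -3 0 -1 135;0 0 0 -3 0 0 135;0 0 0 -3 0 0 135;0 0 0 -3 0 0 135"
}}

```text
time_s: 13.08
position: [0.4105, 0.0454, 0.2314]
tool_rot: [[0.99, 0.138, 0.004], [0.138, -0.99, 0.0], [0.004, 0.0, -1.0]]
ft_force: [0.5, -0.6, 0.4]
grip_width: 0.0403
gripper_force: 0.0
```

```bash
python3 - <<'E'
from h import *
st();ims=[]
for n in('side','top'):
    d=cam(n);P=pts(d)
    a=np.radians(7.9);q=(P[:,:2]-[.5224,.1185])@np.array([[np.cos(a),-np.sin(a)],[np.sin(a),np.cos(a)]])*1e3
    z=P[:,2]
    m=(abs(q[:,1]+55)<14)&(abs(q[:,0])<70)&(z>.084)&(z<.1)
    print(n,m.sum(),cv2.minAreaRect(np.float32(q[m])),np.percentile(z[m],[10,50,90]))
    for s in(-1,1):
        k=m&(abs(q[:,0]-s*45)<20)&(abs(q[:,1]+56)<6);print(s,np.median(z[k]),k.sum())
    r=d['pixels'][150:290,280:390] if n=='side' else d['pixels'][170:250,230:330]
    ims.append(cv2.resize(r[:,:,::-1],(390,int(390*r.shape[0]/r.shape[1]))))
H=max(i.shape[0] for i in ims);cv2.imwrite('pics/end.png',np.hstack([cv2.copyMakeBorder(i,0,H-i.shape[0],0,0,0) for i in ims]))
E
```

```text
13.0833 [0.4105 0.0454 0.2314] [[0.9904609039230923, 0.13773029085182636, 0.004191035876988373], [0.1377311278596388, -0.9904696504110518, 8.962767848521488e-05], [0.004163438286166999, 0.0004884633867888309, -0.9999912135539778]] [ 0.5164 -0.6074  0.3617] 0.040292542823259246 0.0
side 358 ((0.4289970397949219, -54.01736068725586), (123.71395111083984, 20.293270111083984), 0.4946727454662323) [0.0857 0.0899 0.0933]
-1 0.09047020540106754 57
1 0.09020446959320488 60
top 241 ((0.79144287109375, -56.9986686706543), (122.78578186035156, 16.35647201538086), 0.00031898447195999324) [0.087  0.0892 0.0913]
-1 0.08940847440562366 66
1 0.08875902333052432 68
```

View pics/end.png

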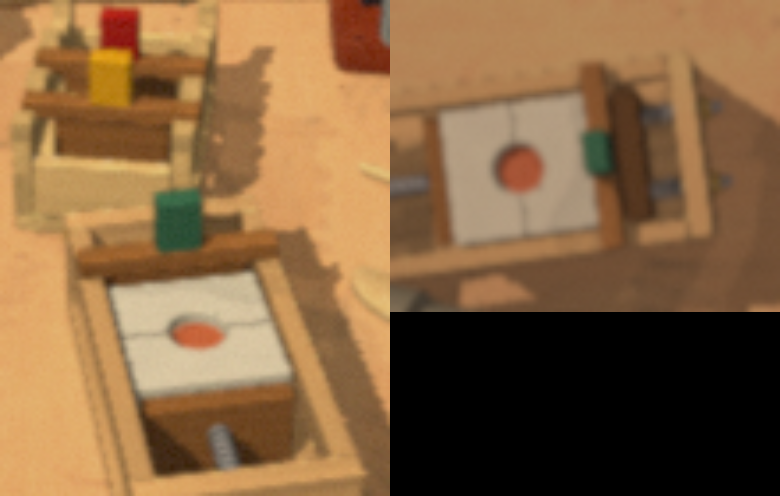

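The picture shows the green board seated: its bar (left panel 80–275, row 255) lies level on both rails at z ≈ 90 mm. It sits between mould and clamp board, and the yellow and red boards still hang in the rack. It dragged about 2.4 N on the way in, so it is snug.

```bash
python3 -c "
from rig import job
print(job.close_job())"
```

```text
the job is handed in; nothing more can be done
None
```

The 15 mm (green) board is in the gap: it dragged about 2.4 N going in, so the springs grip it, and its crossbar rests on both rails; the 12 and 18 mm boards never left the rack, and the job is handed in.

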